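Carry the rolling pin on its tray to the iron stand

TASK

Pick up the wooden tray by its handle bar and carry it over to the low iron stand without touching the rolling pin that lies loose on it. By tilting the tray, bring the pin to the middle, straight under the handle bar, and keep it there for a good five seconds while you hold the tray in the air just above the stand; then set the tray down gently and level, centred on the stand with the pin still in the middle, and let go. The pin must not bang against the tray's ends or leave the tray, the tray stays nearly level throughout, and the mug, the jar and the pepper mill are left where they stand.

Things in the scene. Friction and masses are not known exactly. Their poses are not given: they have to be found in the camera images.
- tray: Open wooden carrying tray, nominal 0.5 kg, loose, flat on the worktop at the start. Flat floor 300 mm along its x by 250 mm along its y, 8 mm thick; both ends (x = -150, +150 mm) have cleats 8 mm thick, 14 mm above the floor; side rails 30 mm high. Uprights at y = -130, +130 mm (10 mm thick, 36 mm wide) carry the handle bar. Origin: centre of the underside; z up.
- tray_bar (a point): Centre of the tray's handle bar, 117 mm above the tray's underside, straight over its middle; axes as the tray's. The bar runs along y: 250 mm long, 20 mm thick along x, 26 mm high (104 to 130 mm above the underside, 96 mm free under it down to the floor). To be gripped across its thickness.
- pin: Loose wooden rolling pin on the tray's floor, parallel to the handle bar; it rolls along the tray's x. Barrel 44 mm diameter, 160 mm long (226 mm with handles); 0.18 kg nominal, nearly a solid cylinder. Starts 50 to 85 mm from the middle towards the tray's +x end. Meets a cleat at 121 mm. Origin: mid-length on its axis, 30 mm above the tray's underside; y along the axis, x and z turn with it.
- tray_mid (a point): Middle of the tray's flat floor, 8 mm above its underside, straight under the bar; axes as the tray's. No notch keeps the pin here: it rolls almost freely. On a floor tilted by a (rad) it gathers about 6.5*a m/s2 towards the low end; rolling resistance equals about 0.005 rad of tilt.
- stand: Low black iron stand, fixed on the worktop: a square top plate 160 by 160 mm, its upper face 50 mm above the worktop, on a short foot. Origin: centre of its underside on the worktop, z up. No turning angle is asked of the tray on it; the tray reaches beyond the plate on all sides.
- mug: Bystander: white mug, 80 mm wide, 85 mm high, in the middle of the worktop between tray and stand. Origin: centre of its underside.
- jar: Bystander: glass jar with steel lid, 68 mm wide, 85 mm high, between tray and stand. Origin: centre of its underside.
- mill: Bystander: dark wooden pepper mill, 56 mm wide, 170 mm high, standing beyond the mug, away from the robot. Origin: centre of its underside.
Not all that is in view belongs to the job. Leave any green look-alike of the stand alone.

How it is judged:
On the way, in this order (a step that is already met when the one before it is completed fails the run):
1. the tray is lifted clear of the worktop by its handle bar (height (world z) of tray above 0.03 m and contact force between tray and the fingers above 1 N), for 0.2 s.
2. the tray is held in the air above the stand with the pin within 25 mm of the middle, for 4 s (horizontal distance between tray and stand below 0.06 m and height (world z) of tray above 0.053 m and contact force between tray and stand below 0.1 N and x of pin in the frame of tray between -0.025 and 0.025 m), for 4 s.
At the end, for the whole second after the job is handed in: The tray stands released on the stand, level within 0.05 rad, its centre within 35 mm of the stand's centre, at rest, with the pin lying on its floor within 45 mm of the middle and slower than 40 mm/s (horizontal distance between tray and stand below 0.035 m and height (world z) of tray between 0.045 and 0.056 m and angle between tray's own z axis and vertical below 0.05 rad and contact force between tray and stand above 2 N and linear speed of tray below 0.02 m/s and linear speed of pin below 0.04 m/s and z of pin in the frame of tray between 0.024 and 0.036 m and x of pin in the frame of tray between -0.045 and 0.045 m); the robot touches nothing.
It fails at once if the rolling pin is touched by the gripper or arm (contact force between pin and the arm above 0.3 N or contact force between pin and the fingers above 0.3 N).
It fails at once if the pin leaves the tray (z of pin in the frame of tray above 0.05 m or z of pin in the frame of tray below 0.015 m or x of pin in the frame of tray above 0.14 m or x of pin in the frame of tray below -0.14 m).
It fails at once if the pin bangs against the tray's ends or is jolted (over 12 N between pin and tray) (contact force between pin and tray above 12 N).
It fails at once if the tray is tilted by more than 0.3 rad or slammed onto the stand (over 40 N) (angle between tray's own z axis and vertical above 0.3 rad or contact force between tray and stand above 40 N).
It fails at once if a bystander is moved by more than 30 mm (distance of any of mug, jar, mill from where it was at the start of the episode above 0.03 m).
It also fails if it takes over 72 s, if anything falls off the work surface, if the arm or the gripper's body presses on something with over 40 N, if the wrist force passes 120 N, or if a joint passes its speed limit or range.

ROBOT

A 6-joint arm with a two-finger parallel gripper is mounted at the origin on the work surface. World frame = base frame: x ahead of the robot, y to its left, z up, the work surface at z = 0. Lengths are in m, angles in rad, forces in N, time in s.
With the tool pointing down it reaches from about 0.35 to 0.85 m from the base axis. Payload 8.1 kg.
Tool frame: the origin (TCP) lies at the very end of the fingers, on their centre line; the grasp point (between the pads) lies 19 mm behind it; z points along the fingers, y is the line along which they close (so a half turn about z gives the same grasp; the last joint's range is limited). The gripper opens to 93 mm and grips with 3 to 60 N. Pads are 15 mm wide; open, the fingers measure 128 mm over their backs; the gripper's body (75 mm by 188 mm) begins 65 mm behind the grasp point.
Start: joints at [-1.193, 0.13, 1.488, -0, 1.523, -0.085], TCP at [0.268, -0.537, 0.219] pointing down, gripper open.
Joint ranges: [-2.96, 2.96], [-0.89, 2.26], [0.02, 2.5], [-1.34, 4.48], [0, 2.73], [-2.66, 2.66]. Speed limits (rad/s): [2.39, 2.39, 2.79, 3.14, 3.14, 3.14].

INTERFACE

Orientations are given as a rotation vector (axis times angle).
In Python, from plant import robot, imaging gives the robot as it stands.
- The arm moves only by the tool jog_arm, never from a script. Its argument "rows" is a list of rows, each a list of 2 entries, a list of its own where there are three numbers: the shift along the tool's x, y, z each as a share of 0.2 m, from -1 to 1, then the turn, a rotation vector about the tool's x, y, z each as a share of pi/2 rad, from -1 to 1. A call has 1 to 5 rows; each row is the pose to reach, as a shift and turn from the pose commanded when the call began, along the tool's axes at that moment; what a row does not reach only later rows make up. A row lasts 1/10 s, in which the tool goes at most 50 mm and 8.59 degrees, less where a joint would pass 70% of its speed; a pose out of reach is approached as far as the arm can. A call with a number of a shift or a turn outside -1 to 1 is refused whole. A call with a gripper value outside its range is refused whole. "hand" is the closure, from -1 (fully open) to 1 (shut), set as the call begins (left out, the last holds). The fingers move at their own pace and stop on an object; "squeeze" is the grip in N (left out, the last holds). Time passes only in rows, so rows that repeat a pose let the fingers close. It gives the time, the measured TCP pose, the force, the opening and the grip force at its end, in the units of the state.
- robot.read_state(): the state, without advancing time (a new reading comes with each control period).
- imaging.read_camera(name): name is "scene" or "top" or "wrist"; returns a dict with "frame" (400x640x3 uint8, red, green, blue), "vertical_fov" (degrees; the focal length in pixels is half the picture's height over the tangent of half this angle, whatever the lens; pixels are square), "cx", "cy" (the principal point, pixels), "k1" (the pictures are not rectified: a ray, as slopes to the right and down, at radius r is drawn at 1 + k1 r^2 times it, then the intrinsics apply), "R" (3x3) and "t" (3): a world point X has camera coordinates R X + t. Camera axes: x right, y down, z forward; pixel columns grow to the right and rows downward; lengths in m; the calibration is good to about 2 mm. A picture is of the moment at which its call begins. There is no depth.
- robot.close_job(): hands the job in; it is judged then, once.
The state is a dict: "t": time; "q": joint angles; "dq": joint speeds; "joint_torque": joint torques, N m; "tool_pos": TCP position; "orientation": TCP orientation; "force": force on the tool from outside, world axes, zero at the start; "wrist_torque": the same for the moment, N m; "opening": finger opening in m; "gripper_force": force on a finger pad.
Only numpy, scipy, OpenCV 4.12 (cv2) and the standard library are available. Lean on these libraries where they do the work, as an engineer would, in place of code of your own. Each camera call takes 0.05 s, during which the arm holds its last target. There are 200 camera calls.

## Working session

There is one attempt and no reset: what is moved stays moved. The work goes in short steps, Python scripts to look and compute and a tool call to move; the robot and the scene stay as the last step left them, time stands still between calls to the robot, and variables do not carry over. Pictures are saved under pics/ and viewed, at most 10 in all, crops included, and the job is handed in when it is done.

Besides the shell and the picture viewer there is one more tool, called after "Request:" as name([rows], argument=value, ...), one row to a line, values as JSON. jog_arm: Moves the arm, as the interface text tells. Its arguments: {"type":"object","properties":{"rows":{"type":"array"},"hand":{"type":"number"},"squeeze":{"type":"number"}},"required":["rows"]}

```bash
mkdir -p pics
cat > h.py <<'E'
import numpy as np,cv2
from plant import robot, imaging
from scipy.spatial.transform import Rotation as Ro
def cam(n):
    c=imaging.read_camera(n); f=200/np.tan(np.radians(c["vertical_fov"])/2)
    c["f"]=f; return c
def ray(c,u,v):
    d=np.array([(u-c["cx"])/c["f"],(v-c["cy"])/c["f"]]);p=d.copy()
    for _ in range(30): p=d/(1+c["k1"]*(p@p))
    R=np.array(c["R"]);t=np.array(c["t"]);return -R.T@t, R.T@np.array([p[0],p[1],1])
def onz(c,u,v,z):
    o,d=ray(c,u,v);return o+d*(z-o[2])/d[2]
def proj(c,X):
    x=np.array(c["R"])@np.array(X)+np.array(c["t"]);p=x[:2]/x[2];p=p*(1+c["k1"]*(p@p));return p*c["f"]+[c["cx"],c["cy"]]
def save(c,name): cv2.imwrite("pics/"+name,c["frame"][:,:,::-1])
E
python3 - <<'E'
from h import *
np.set_printoptions(precision=4,suppress=True)
import pickle
d={}
for n in ["scene","top"]:
    c=cam(n);save(c,n+"0.png");d[n]=c
    print(n,c["f"],c["cx"],c["cy"],c["k1"],-np.array(c["R"]).T@c["t"],np.array(c["R"]))
pickle.dump(d,open("c0.pkl","wb"))
print(robot.read_state())
E
```

```text
scene 500.41473835454383 310.70705477897076 202.70824508820996 -0.11512614168053902 [ 0.9384 -0.4615  1.1429] [[ 0.7608  0.6488 -0.0111]
 [ 0.5513 -0.6553 -0.5165]
 [-0.3424  0.3868 -0.8562]]
top 412.3544271519488 323.3885299593569 197.03179717393553 -0.00742064602631989 [0.4501 0.0187 1.203 ] [[ 0.0099 -0.9999  0.0126]
 [-0.9989 -0.0104 -0.0449]
 [ 0.045  -0.0122 -0.9989]]
{'t': 0.1, 'q': array([-1.1934,  0.1311,  1.4891, -0.    ,  1.523 , -0.0854]), 'dq': array([ 0.0007, -0.0006, -0.0023,  0.0002, -0.0017, -0.0018]), 'joint_torque': array([  0.0003, -56.134 , -49.3094,   0.0771,   0.0291,  -0.0001]), 'tool_pos': array([ 0.2677, -0.5364,  0.2177]), 'orientation': array([-3.0563, -0.7201,  0.0004]), 'force': array([-0.1951,  0.1895,  0.2973]), 'wrist_torque': array([-0.0267,  0.0711,  0.0153]), 'gripper_force': 0.0, 'opening': 0.09297012008119021}
```

View pics/top0.png

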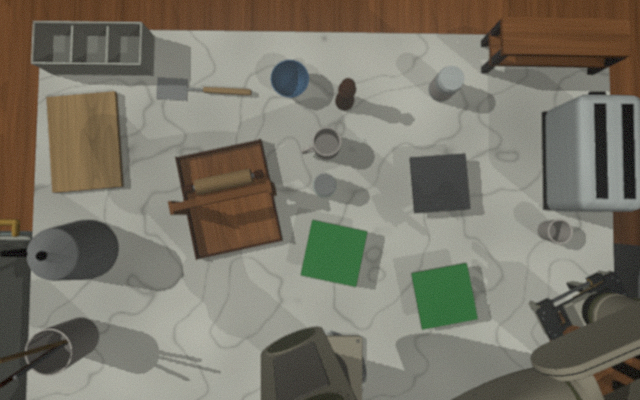

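View pics/scene0.png

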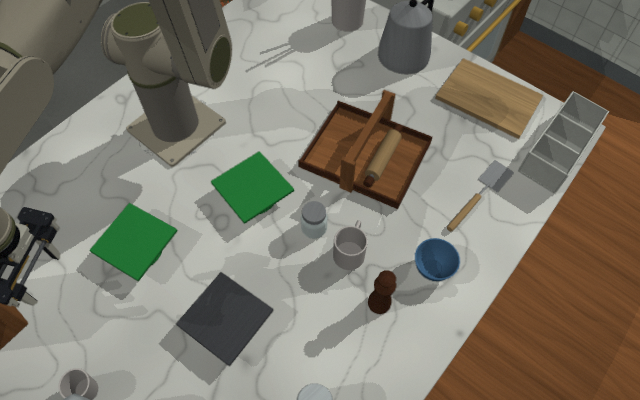

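The top view shows the tray near (230,198), with its bar from (170,208) to (272,187) and the pin at (225,182) on the far side. The black stand is at (440,183), the mug at (327,143), the jar at (325,185) and the mill at (345,95). The scene view agrees. Next I'll enlarge the tray and the stand.

Run:
```python
import cv2,numpy as np
a=cv2.imread("pics/top0.png")
t=cv2.resize(a[130:270,160:300],None,fx=4,fy=4,interpolation=cv2.INTER_CUBIC)
s=cv2.resize(a[140:225,400:480],None,fx=3,fy=3,interpolation=cv2.INTER_CUBIC)
o=np.zeros((560,800,3),np.uint8);o[:,:560]=t;o[:255,560:800]=s
j=cv2.resize(a[120:205,300:380],None,fx=3,fy=3,interpolation=cv2.INTER_CUBIC);o[260:515,560:800]=j
cv2.imwrite("pics/crop1.png",np.clip(o*1.4,0,255).astype(np.uint8))
```

```text
(no output)
```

View pics/crop1.png

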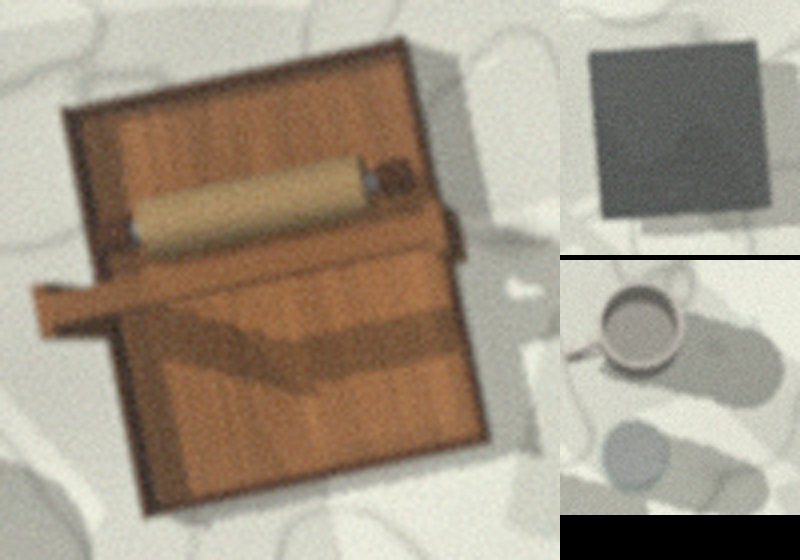

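Run:
```python
from h import *
import pickle
np.set_printoptions(precision=4,suppress=True)
d=pickle.load(open("c0.pkl","rb"));c=d["top"];s=d["scene"]
T=lambda u,v,z:onz(c,160+u/4-.375,130+v/4-.375,z)
S=lambda u,v,z:onz(c,400+(u-560)/3-.33,140+v/3-.33,z)
J=lambda u,v,z:onz(c,300+(u-560)/3-.33,120+(v-260)/3-.33,z)
P=[T(63,108,.03),T(405,38,.03),T(490,440,.03),T(148,517,.03)]
ctr=np.mean(P,0);print("tray",ctr,[np.linalg.norm(P[i]-P[i-1]) for i in range(4)])
xd=(P[0]-P[3])+(P[1]-P[2]);yaw=np.arctan2(xd[1],xd[0]);yd=(P[0]-P[1])+(P[3]-P[2]);print("yaw",yaw,np.arctan2(-yd[0],yd[1]))
L=T(38,306,.13);Rr=T(442,223,.13);b=(L+Rr)/2;print("bar",L,Rr,b,np.linalg.norm(L-Rr),np.arctan2(-(L-Rr)[0],(L-Rr)[1]))
pn=(T(132,226,.03)+T(365,180,.03))/2
Q=[S(589,52,.05),S(755,41,.05),S(771,207,.05),S(603,218,.05)]
print("stand",np.mean(Q,0),[np.linalg.norm(Q[i]-Q[i-1]) for i in range(4)],np.arctan2(*( (Q[0]-Q[3])[[1,0]])))
print("mug",J(641,325,.085),"jar",J(636,455,.085),"mill",onz(c,347,86,.17),onz(c,345,102,.0))
# cross-check in scene image
print("scene bar ends",onz(s,391,94,.13),onz(s,347,163,.13))
sq=[onz(s,*p,.05) for p in [(224,273),(272,313),(230,363),(177,321)]];print("stand scene",np.mean(sq,0))
# pin in tray: barrel top line z=.052, end-centre ray from top
for p in [(132,226),(365,180),(250,203)]:
    X=T(*p,.045);w=X-ctr;print("pin x",w[0]*np.cos(yaw)+w[1]*np.sin(yaw),-w[0]*np.sin(yaw)+w[1]*np.cos(yaw))
```

```text
tray [0.4967 0.2732 0.03  ] [np.float64(0.2968909138747832), np.float64(0.24825750832871235), np.float64(0.2931645412036699), np.float64(0.24665737662021323)]
yaw 0.2257752116757813 0.22302467710443977
bar [0.4707 0.4054 0.13  ] [0.5274 0.1447 0.13  ] [0.4991 0.275  0.13  ] 0.26682085144613704 0.21416838095785826
stand [ 0.5457 -0.3219  0.05  ] [np.float64(0.15636497905852176), np.float64(0.15748770004322524), np.float64(0.1569206275401999), np.float64(0.15843964477056818)] 0.08441460131627232
mug [ 0.6529 -0.0024  0.085 ] jar [0.5342 0.001  0.085 ] mill [ 0.7798 -0.0511  0.17  ] [ 0.786 -0.057  0.   ]
scene bar ends [0.4759 0.4026 0.13  ] [0.5276 0.1418 0.13  ]
stand scene [ 0.5493 -0.3213  0.05  ]
pin x 0.05372103237436465 0.08883531868058167
pin x 0.05060970441390386 -0.0772655132387463
pin x 0.05193898754997503 0.004853017385818843
```

Request:
jog_arm([
  [[0.71,-0.78,-0.15],[0,0,0]],
  [[0.71,-0.78,-0.15],[0,0,0]],
  [[0.71,-0.78,-0.15],[0,0,0]],
  [[0.71,-0.78,-0.15],[0,0,0]],
  [[0.71,-0.78,-0.15],[0,0,0]],
], hand=-1, squeeze=50)

```text
t: 0.6
tool_pos: [0.3264, -0.3304, 0.2493]
orientation: [-3.057, -0.725, -0.002]
force: [-0.5, -0.5, -0.0]
opening: 0.0928
gripper_force: 0.0
```

Request:
jog_arm([
  [[0.71,-0.78,0],[0,0,0]],
  [[0.71,-0.78,0],[0,0,0]],
  [[0.71,-0.78,0],[0,0,0]],
  [[0.71,-0.78,0],[0,0,0]],
  [[0.71,-0.78,0],[0,0,0]],
])

```text
t: 1.1
tool_pos: [0.3835, -0.1272, 0.2485]
orientation: [-3.055, -0.727, -0.001]
force: [-0.4, 0.7, -0.7]
opening: 0.0931
gripper_force: 0.0
```

Request:
jog_arm([
  [[0.71,-0.78,0],[0,0,0]],
  [[0.71,-0.78,0],[0,0,0]],
  [[0.71,-0.78,0],[0,0,0]],
  [[0.71,-0.78,0],[0,0,0]],
  [[0.71,-0.78,0],[0,0,0]],
])

```text
t: 1.6
tool_pos: [0.4407, 0.0755, 0.2481]
orientation: [-3.055, -0.726, 0.0]
force: [-0.2, -0.7, 0.4]
opening: 0.0928
gripper_force: 0.0
```

Request:
jog_arm([
  [[0.71,-0.78,0],[0,0,-0.42]],
  [[0.71,-0.78,0],[0,0,-0.42]],
  [[0.71,-0.78,0],[0,0,-0.42]],
  [[0.71,-0.78,0],[0,0,-0.42]],
  [[0.71,-0.78,0],[0,0,-0.42]],
])

```text
t: 2.1
tool_pos: [0.4983, 0.2778, 0.247]
orientation: [-2.652, -1.683, 0.002]
force: [-1.6, -1.2, -0.7]
opening: 0.0931
gripper_force: 0.0
```

Request:
jog_arm([
  [[0,0,0],[0,0,-0.42]],
  [[0,0,0],[0,0,-0.42]],
  [[0,0,0],[0,0,-0.42]],
  [[0,0,0],[0,0,-0.42]],
  [[0,0,0],[0,0,-0.42]],
])

```text
t: 2.6
tool_pos: [0.4984, 0.2735, 0.248]
orientation: [1.969, 2.448, -0.002]
force: [0.0, 0.9, 0.8]
opening: 0.0927
gripper_force: 0.0
```

Run:
```python
from h import *
np.set_printoptions(precision=4,suppress=True)
c=cam("wrist");save(c,"w1.png")
s=robot.read_state();R=Ro.from_rotvec(s["orientation"]).as_matrix();print(s["tool_pos"],R)
p=s["tool_pos"].copy()
for o in (-.1,0,.1): print(proj(c,p*[1,1,0]+[0,0,.13]+R[:,0]*o))
print(-np.array(c["R"]).T@c["t"])
```

```text
[0.4984 0.2735 0.248 ] [[-0.2155  0.9765 -0.0007]
 [ 0.9765  0.2155 -0.0011]
 [-0.001  -0.0009 -1.    ]]
[318.463  291.2852]
[318.3676 193.2584]
[318.2541  76.2881]
[0.4832 0.3451 0.4141]
```

View pics/w1.png

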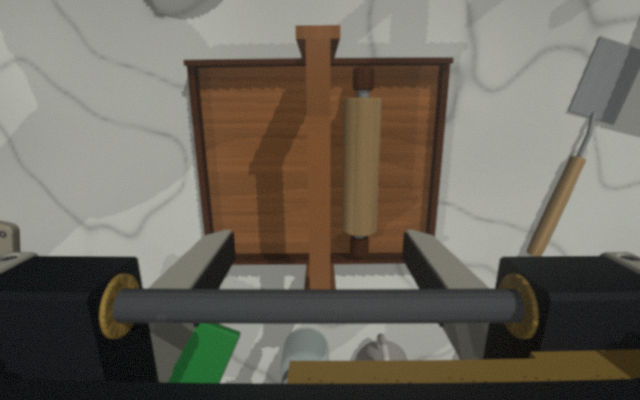

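The wrist view has the bar upright at column 318, centred between the fingers, with the pin at column 362 and the tray floor from 205 to 440. The alignment is good, so I'll descend and grip.

Request:
jog_arm([
  [[0,0,0.2],[0,0,0]],
  [[0,0,0.4],[0,0,0]],
  [[0,0,0.6],[0,0,0]],
  [[0,0,0.7],[0,0,0]],
  [[0,0,0.75],[0,0,0]],
])

```text
t: 3.15
tool_pos: [0.4963, 0.2731, 0.0952]
orientation: [-1.976, -2.44, 0.007]
force: [0.6, 0.1, 0.3]
opening: 0.0931
gripper_force: 0.0
```

Request:
jog_arm([
  [[0,0,0],[0,0,0]],
  [[0,0,0],[0,0,0]],
  [[0,0,0],[0,0,0]],
  [[0,0,0],[0,0,0]],
  [[0,0,0],[0,0,0]],
], hand=1, squeeze=50)

```text
t: 3.65
tool_pos: [0.4982, 0.2754, 0.0998]
orientation: [1.974, 2.443, 0.003]
force: [0.3, -0.8, 0.0]
opening: 0.0577
gripper_force: 0.0
```

Request:
jog_arm([
  [[0,0,0],[0,0,0]],
  [[0,0,0],[0,0,0]],
  [[0,0,0],[0,0,0]],
  [[0,0,0],[0,0,0]],
  [[0,0,0],[0,0,0]],
])

```text
t: 4.15
tool_pos: [0.4976, 0.2751, 0.0986]
orientation: [1.974, 2.443, 0.0]
force: [1.1, 0.4, -0.9]
opening: 0.0193
gripper_force: 50.0
```

```bash
cat >> h.py <<'E'
def tilt(n=1):
    s=robot.read_state();R=Ro.from_rotvec(s["orientation"]).as_matrix()
    return s,R,-R[2,1],R[2,0] # tilt along tray x (positive: +x end low), along y (positive: +y high)
def pinx(c):
    """tray x of the pin axis from wrist picture: barrel mask edges near the far (+y) end, z=.03"""
    s=robot.read_state();R=Ro.from_rotvec(s["orientation"]).as_matrix();p=s["tool_pos"]
    o=p+R[:,2]*.0986           # tray origin
    tray=np.stack([R[:,1],R[:,0],-R[:,2]],1)
    im=c["frame"].astype(int);hsv=cv2.cvtColor(c["frame"],cv2.COLOR_RGB2HSV)
    out=[]
    for y in (.03,.045,.06,.07):
        xs=np.arange(-.13,.1301,.001);uv=np.array([proj(c,o+tray@[x,y,.035]) for x in xs])
        px=im[np.clip(np.round(uv[:,1]).astype(int),0,399),np.clip(np.round(uv[:,0]).astype(int),0,639)]
        m=(px[:,1]/np.maximum(px[:,0],1)>.67)&(px[:,0]>60)&(px[:,2]/np.maximum(px[:,0],1)<.75)
        out.append((xs[m].min(),xs[m].max(),m.sum()) if m.any() else (np.nan,)*3)
    return np.array(out)
E
python3 - <<'E'
from h import *
np.set_printoptions(precision=4,suppress=True)
c=cam("wrist");save(c,"w2.png");print(pinx(c))
im=c["frame"]
s,R,a,b=tilt();print(a,b,s["tool_pos"],s["force"])
o=s["tool_pos"]+R[:,2]*.0986;tr=np.stack([R[:,1],R[:,0],-R[:,2]],1)
for X in [(.05,.08,.03),(.05,-.08,.03),(0,.125,.13),(.15,.1,.022),(-.15,.1,.022)]: print(X,proj(c,o+tr@X))
E
```

```text
[[ -0.128   0.13  216.   ]
 [ -0.129   0.129 213.   ]
 [ -0.129   0.13  216.   ]
 [ -0.129   0.13  223.   ]]
-0.00018269739159129607 -1.9797871710315422e-05 [0.4976 0.2751 0.0986] [ 1.4667  0.1623 -0.1372]
(0.05, 0.08, 0.03) [389.9915  99.8045]
(0.05, -0.08, 0.03) [378.7606 302.1263]
(0, 0.125, 0.13) [317.7228 -36.4929]
(0.15, 0.1, 0.022) [528.8361  71.9736]
(-0.15, 0.1, 0.022) [107.8875  71.9758]
```

View pics/w2.png

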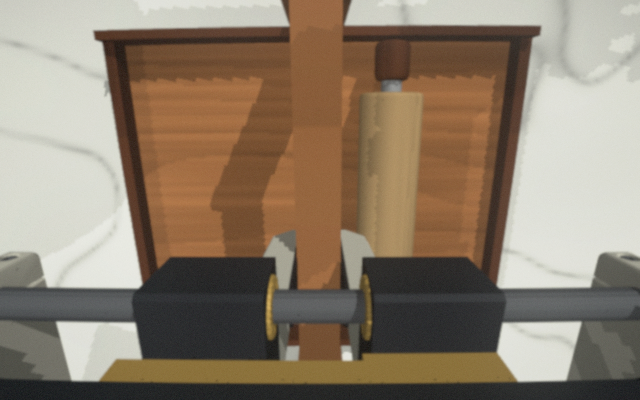

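The wrist view shows the barrel's far end at columns 359–422, row 97, so the pin is at x = +50 mm, which matches the projection. I'll tune the colour test.

Run:
```python
import cv2
a=cv2.imread("pics/w2.png")[:,:,::-1]
for r in (110,150,190):
  for x in (160,200,250,300,318,335,352,364,375,390,405,418,440,470): 
    p=a[r,x].astype(float); print(x,p.astype(int),end=' ')
  print()
```

```text
160 [160 107  68] 200 [160 105  66] 250 [139  94  59] 300 [135  91  57] 318 [131  88  54] 335 [139  93  61] 352 [122  85  53] 364 [120 100  68] 375 [136 113  78] 390 [165 137  95] 405 [171 142  98] 418 [172 140  97] 440 [147 101  62] 470 [148 101  65] 
160 [152 103  62] 200 [152 105  65] 250 [116  79  51] 300 [147  99  60] 318 [150 101  64] 335 [145  97  59] 352 [122  83  53] 364 [125 102  72] 375 [136 113  80] 390 [170 139  94] 405 [175 142  99] 418 [156 128  90] 440 [139 100  65] 470 [149 100  63] 
160 [166 114  71] 200 [168 113  70] 250 [122  84  51] 300 [149 100  64] 318 [148 100  61] 335 [150 104  65] 352 [122  82  53] 364 [132 110  77] 375 [160 133  91] 390 [174 142  98] 405 [174 145  99] 418 [139  97  62] 440 [141  97  63] 470 [157 108  65]
```

```bash
sed -i 's/m=(px.*$/m=(px[:,1]\/np.maximum(px[:,0],1)>.76)\&(px[:,0]>60)\&(px[:,2]\/np.maximum(px[:,0],1)<.68)/' h.py
cat > look.py <<'E'
from h import *
import sys,time
np.set_printoptions(precision=4,suppress=True)
n=int(sys.argv[1]) if len(sys.argv)>1 else 3
for i in range(n):
    c=cam("wrist");o=pinx(c);s,R,a,b=tilt()
    m=np.nanmedian(o,0);print("t%.2f"%s["t"],"min+22 %.1f max-22 %.1f mm n%.0f"%(1e3*m[0]+22,1e3*m[1]-22,m[2]),"tilt %.4f %.4f"%(a,b),s["tool_pos"],"F",s["force"])
print("yaw %.3f"%np.arctan2(R[1,1],R[0,1])); save(c,"last.png")
E
python3 look.py 3
```

```text
t4.25 min+22 50.5 max-22 106.5 mm n45 tilt -0.0001 0.0000 [0.4976 0.2751 0.0986] F [ 1.4717  0.6218 -0.6592]
t4.30 min+22 50.5 max-22 78.0 mm n45 tilt -0.0001 -0.0000 [0.4976 0.2751 0.0986] F [ 0.8727 -0.1145 -1.218 ]
t4.35 min+22 50.5 max-22 108.0 mm n45 tilt -0.0002 -0.0000 [0.4976 0.2751 0.0986] F [ 1.9099  0.5165 -0.5982]
yaw 0.212
```

Request:
jog_arm([
  [[0,0,-0.01],[0,0,0]],
  [[0,0,-0.03],[0,0,0]],
  [[0,0,-0.06],[0,0,0]],
  [[0,0,-0.09],[0,0,0]],
  [[0,0,-0.1],[0,0,0]],
])

```text
t: 4.85
tool_pos: [0.4981, 0.2753, 0.1198]
orientation: [1.974, 2.443, 0.002]
force: [0.6, -0.7, -5.8]
opening: 0.0197
gripper_force: 50.0
```

```bash
python3 look.py 4
```

```text
t4.90 min+22 51.0 max-22 106.0 mm n45 tilt -0.0016 0.0004 [0.4982 0.2753 0.1199] F [ 0.6482 -0.5289 -6.7196]
t4.95 min+22 51.0 max-22 107.0 mm n45 tilt -0.0012 0.0002 [0.498  0.2752 0.1194] F [-0.8118  0.4116 -6.2775]
t5.00 min+22 51.5 max-22 107.0 mm n44 tilt -0.0006 0.0001 [0.4978 0.2751 0.119 ] F [-0.0541 -0.3432 -7.791 ]
t5.05 min+22 51.5 max-22 78.5 mm n44 tilt -0.0000 0.0000 [0.4975 0.2751 0.1186] F [ 0.5161 -0.0048 -6.3722]
yaw 0.211
```

Run:
```python
s=open('h.py').read()
s=s.replace("        out.append((xs[m]","        if m.any(): m&=abs(xs-np.median(xs[m]))<.035\n        out.append((xs[m]")
open('h.py','w').write(s)
f=lambda t:10*t**3-15*t**4+6*t**5
for k in range(8):
    b=f(k/8);print([[[round((f((k*5+i)/40)-b)*-2.97,3),round((f((k*5+i)/40)-b)*-.3825,3),0],[0,0,0]] for i in range(1,6)])
```

```text
[[[-0.0, -0.0, 0], [0, 0, 0]], [[-0.003, -0.0, 0], [0, 0, 0]], [[-0.011, -0.001, 0], [0, 0, 0]], [[-0.025, -0.003, 0], [0, 0, 0]], [[-0.048, -0.006, 0], [0, 0, 0]]]
[[[-0.031, -0.004, 0], [0, 0, 0]], [[-0.073, -0.009, 0], [0, 0, 0]], [[-0.124, -0.016, 0], [0, 0, 0]], [[-0.187, -0.024, 0], [0, 0, 0]], [[-0.26, -0.033, 0], [0, 0, 0]]]
[[[-0.083, -0.011, 0], [0, 0, 0]], [[-0.177, -0.023, 0], [0, 0, 0]], [[-0.28, -0.036, 0], [0, 0, 0]], [[-0.391, -0.05, 0], [0, 0, 0]], [[-0.51, -0.066, 0], [0, 0, 0]]]
[[[-0.125, -0.016, 0], [0, 0, 0]], [[-0.256, -0.033, 0], [0, 0, 0]], [[-0.391, -0.05, 0], [0, 0, 0]], [[-0.529, -0.068, 0], [0, 0, 0]], [[-0.668, -0.086, 0], [0, 0, 0]]]
[[[-0.139, -0.018, 0], [0, 0, 0]], [[-0.277, -0.036, 0], [0, 0, 0]], [[-0.411, -0.053, 0], [0, 0, 0]], [[-0.542, -0.07, 0], [0, 0, 0]], [[-0.668, -0.086, 0], [0, 0, 0]]]
[[[-0.119, -0.015, 0], [0, 0, 0]], [[-0.23, -0.03, 0], [0, 0, 0]], [[-0.333, -0.043, 0], [0, 0, 0]], [[-0.426, -0.055, 0], [0, 0, 0]], [[-0.51, -0.066, 0], [0, 0, 0]]]
[[[-0.073, -0.009, 0], [0, 0, 0]], [[-0.135, -0.017, 0], [0, 0, 0]], [[-0.187, -0.024, 0], [0, 0, 0]], [[-0.228, -0.029, 0], [0, 0, 0]], [[-0.26, -0.033, 0], [0, 0, 0]]]
[[[-0.022, -0.003, 0], [0, 0, 0]], [[-0.037, -0.005, 0], [0, 0, 0]], [[-0.044, -0.006, 0], [0, 0, 0]], [[-0.047, -0.006, 0], [0, 0, 0]], [[-0.048, -0.006, 0], [0, 0, 0]]]
```

Request:
jog_arm([
  [[0,0,-0.02],[0,0,0]],
  [[0,0,-0.06],[0,0,0]],
  [[0,0,-0.11],[0,0,0]],
  [[0,0,-0.17],[0,0,0]],
  [[0,0,-0.23],[0,0,0]],
])

```text
t: 5.55
tool_pos: [0.4979, 0.2752, 0.1663]
orientation: [1.974, 2.443, 0.001]
force: [0.1, 0.0, -5.6]
opening: 0.0198
gripper_force: 50.0
```

Request:
jog_arm([
  [[0,0,-0.06],[0,0,0]],
  [[0,0,-0.12],[0,0,0]],
  [[0,0,-0.17],[0,0,0]],
  [[0,0,-0.21],[0,0,0]],
  [[0,0,-0.22],[0,0,0]],
])

```text
t: 6.05
tool_pos: [0.4981, 0.2753, 0.21]
orientation: [1.974, 2.443, 0.002]
force: [-0.2, 0.1, -6.0]
opening: 0.0198
gripper_force: 50.0
```

```bash
python3 look.py 4
```

```text
t6.10 min+22 51.0 max-22 50.0 mm n44 tilt -0.0013 0.0003 [0.498  0.2753 0.2097] F [ 0.0131  0.4648 -4.8358]
t6.15 min+22 51.0 max-22 50.0 mm n44 tilt -0.0004 0.0001 [0.4977 0.2751 0.2089] F [-0.551  -0.1057 -6.4861]
t6.20 min+22 51.0 max-22 50.0 mm n44 tilt 0.0005 -0.0001 [0.4974 0.275  0.2083] F [ 1.0902 -0.3131 -6.5458]
t6.25 min+22 51.5 max-22 50.0 mm n44 tilt 0.0011 -0.0002 [0.4972 0.2749 0.2079] F [-0.0585  0.3241 -5.986 ]
yaw 0.211
```

Request:
jog_arm([
  [[0,0,0],[0,0,0]],
  [[-0.003,0,0],[0,0,0]],
  [[-0.011,-0.001,0],[0,0,0]],
  [[-0.025,-0.003,0],[0,0,0]],
  [[-0.048,-0.006,0],[0,0,0]],
])

```text
t: 6.75
tool_pos: [0.4984, 0.2652, 0.2086]
orientation: [-1.974, -2.444, 0.0]
force: [0.5, 0.0, -6.2]
opening: 0.0195
gripper_force: 50.0
```

Request:
jog_arm([
  [[-0.031,-0.004,0],[0,0,0]],
  [[-0.073,-0.009,0],[0,0,0]],
  [[-0.124,-0.016,0],[0,0,0]],
  [[-0.187,-0.024,0],[0,0,0]],
  [[-0.26,-0.033,0],[0,0,0]],
])

```text
t: 7.25
tool_pos: [0.5029, 0.212, 0.2087]
orientation: [1.974, 2.443, -0.0]
force: [-0.3, 0.3, -5.9]
opening: 0.0198
gripper_force: 50.0
```

Request:
jog_arm([
  [[-0.083,-0.011,0],[0,0,0]],
  [[-0.177,-0.023,0],[0,0,0]],
  [[-0.28,-0.036,0],[0,0,0]],
  [[-0.391,-0.05,0],[0,0,0]],
  [[-0.51,-0.066,0],[0,0,0]],
])

```text
t: 7.75
tool_pos: [0.5113, 0.1089, 0.2087]
orientation: [1.975, 2.443, 0.0]
force: [0.7, -0.1, -5.3]
opening: 0.0196
gripper_force: 50.0
```

Request:
jog_arm([
  [[-0.125,-0.016,0],[0,0,0]],
  [[-0.256,-0.033,0],[0,0,0]],
  [[-0.391,-0.05,0],[0,0,0]],
  [[-0.529,-0.068,0],[0,0,0]],
  [[-0.668,-0.086,0],[0,0,0]],
])

```text
t: 8.25
tool_pos: [0.5223, -0.0257, 0.2088]
orientation: [1.975, 2.443, 0.0]
force: [0.6, -0.0, -5.5]
opening: 0.0195
gripper_force: 50.0
```

Request:
jog_arm([
  [[-0.139,-0.018,0],[0,0,0]],
  [[-0.277,-0.036,0],[0,0,0]],
  [[-0.411,-0.053,0],[0,0,0]],
  [[-0.542,-0.07,0],[0,0,0]],
  [[-0.668,-0.086,0],[0,0,0]],
])

```text
t: 8.75
tool_pos: [0.5332, -0.16, 0.2087]
orientation: [1.975, 2.442, -0.0]
force: [0.5, 0.0, -5.6]
opening: 0.0197
gripper_force: 50.0
```

Request:
jog_arm([
  [[-0.119,-0.015,0],[0,0,0]],
  [[-0.23,-0.03,0],[0,0,0]],
  [[-0.333,-0.043,0],[0,0,0]],
  [[-0.426,-0.055,0],[0,0,0]],
  [[-0.51,-0.066,0],[0,0,0]],
])

```text
t: 9.25
tool_pos: [0.5419, -0.262, 0.2087]
orientation: [1.976, 2.443, -0.0]
force: [0.6, -0.0, -5.7]
opening: 0.0196
gripper_force: 50.0
```

Request:
jog_arm([
  [[-0.073,-0.009,0],[0,0,0]],
  [[-0.135,-0.017,0],[0,0,0]],
  [[-0.187,-0.024,0],[0,0,0]],
  [[-0.228,-0.029,0],[0,0,0]],
  [[-0.26,-0.033,0],[0,0,0]],
])

```text
t: 9.75
tool_pos: [0.5469, -0.3129, 0.2085]
orientation: [-1.974, -2.444, -0.0]
force: [0.1, -0.1, -6.1]
opening: 0.02
gripper_force: 50.0
```

Request:
jog_arm([
  [[-0.022,-0.003,0],[0,0,0]],
  [[-0.037,-0.005,0],[0,0,0]],
  [[-0.044,-0.006,0],[0,0,0]],
  [[-0.047,-0.006,0],[0,0,0]],
  [[-0.048,-0.006,0],[0,0,0]],
])

```text
t: 10.25
tool_pos: [0.5477, -0.3219, 0.2087]
orientation: [-1.974, -2.444, -0.0]
force: [-0.0, -0.4, -5.8]
opening: 0.0198
gripper_force: 50.0
```

```bash
python3 look.py 4
```

```text
t10.30 min+22 49.0 max-22 48.0 mm n44 tilt -0.0000 0.0000 [ 0.5477 -0.3219  0.2087] F [-0.3186 -0.536  -6.2724]
t10.35 min+22 49.0 max-22 48.0 mm n44 tilt -0.0000 0.0000 [ 0.5477 -0.3219  0.2087] F [-0.2244  0.3222 -5.9779]
t10.40 min+22 49.0 max-22 48.0 mm n44 tilt -0.0001 0.0000 [ 0.5477 -0.3219  0.2087] F [ 0.2353  0.483  -5.6509]
t10.45 min+22 49.0 max-22 48.0 mm n44 tilt -0.0000 0.0000 [ 0.5477 -0.3219  0.2087] F [ 0.3835 -0.0189 -5.0346]
yaw 0.212
```

Request:
jog_arm([
  [[0,0,0.01],[0,0,0]],
  [[0,0,0.03],[0,0,0]],
  [[0,0,0.055],[0,0,0]],
  [[0,0,0.085],[0,0,0]],
  [[0,0,0.115],[0,0,0]],
])

```text
t: 10.95
tool_pos: [0.5474, -0.3221, 0.1848]
orientation: [-1.974, -2.443, 0.0]
force: [0.4, 0.4, -5.2]
opening: 0.0198
gripper_force: 50.0
```

Request:
jog_arm([
  [[0,0,0.03],[0,0,0]],
  [[0,0,0.06],[0,0,0]],
  [[0,0,0.085],[0,0,0]],
  [[0,0,0.1],[0,0,0]],
  [[0,0,0.11],[0,0,0]],
])

```text
t: 11.45
tool_pos: [0.5475, -0.3221, 0.1633]
orientation: [-1.974, -2.443, 0.0]
force: [-0.8, 0.3, -6.3]
opening: 0.0198
gripper_force: 50.0
```

```bash
python3 look.py 4
```

```text
t11.50 min+22 49.0 max-22 48.0 mm n44 tilt 0.0003 0.0004 [ 0.5475 -0.322   0.1631] F [-0.1506 -0.2583 -6.4819]
t11.55 min+22 49.0 max-22 47.5 mm n44 tilt 0.0002 0.0003 [ 0.5475 -0.3221  0.1634] F [-0.622  -0.6277 -5.7137]
t11.60 min+22 49.0 max-22 47.0 mm n43 tilt -0.0001 -0.0001 [ 0.5477 -0.3222  0.1637] F [ 0.147  -0.2081 -5.3983]
t11.65 min+22 49.0 max-22 47.5 mm n44 tilt -0.0003 -0.0003 [ 0.5478 -0.3222  0.1639] F [ 1.2622  1.0714 -5.118 ]
yaw 0.211
```

Request:
jog_arm([
  [[0,0,0],[-0.016,0,0]],
  [[0,0,0],[-0.016,0,0]],
  [[0,0,0],[-0.016,0,0]],
  [[0,0,0],[-0.016,0,0]],
  [[0,0,0],[0,0,0]],
])

```text
t: 12.15
tool_pos: [0.5472, -0.3224, 0.1639]
orientation: [-1.975, -2.443, 0.001]
force: [0.8, 0.5, -6.2]
opening: 0.0198
gripper_force: 50.0
```

```bash
python3 look.py 10
```

```text
t12.20 min+22 45.0 max-22 43.0 mm n43 tilt 0.0029 -0.0001 [ 0.5475 -0.3221  0.1638] F [-2.1794  1.1406 -5.6146]
t12.25 min+22 44.0 max-22 42.5 mm n44 tilt 0.0013 0.0000 [ 0.5479 -0.3219  0.1636] F [-0.0398 -0.2522 -5.9146]
t12.30 min+22 43.5 max-22 42.0 mm n44 tilt 0.0005 0.0000 [ 0.5481 -0.3219  0.1636] F [ 0.4796 -0.923  -5.0726]
t12.35 min+22 44.0 max-22 42.0 mm n44 tilt 0.0002 0.0001 [ 0.548  -0.3219  0.1635] F [ 0.7883  0.1855 -6.6404]
t12.40 min+22 44.0 max-22 43.0 mm n44 tilt 0.0001 0.0002 [ 0.5479 -0.322   0.1635] F [-0.8616  0.7925 -5.7973]
t12.45 min+22 44.0 max-22 42.0 mm n44 tilt 0.0000 0.0001 [ 0.5478 -0.322   0.1635] F [-0.2572 -0.1999 -5.8271]
t12.50 min+22 44.0 max-22 42.5 mm n44 tilt 0.0000 0.0001 [ 0.5477 -0.322   0.1635] F [ 0.9375  0.7292 -6.2586]
t12.55 min+22 44.0 max-22 42.5 mm n44 tilt 0.0001 0.0001 [ 0.5476 -0.3221  0.1635] F [-0.4154 -0.0536 -5.891 ]
t12.60 min+22 44.0 max-22 42.0 mm n44 tilt 0.0000 0.0001 [ 0.5476 -0.3221  0.1636] F [-0.6227 -0.2788 -6.2855]
t12.65 min+22 44.0 max-22 42.5 mm n44 tilt -0.0000 0.0000 [ 0.5476 -0.3221  0.1636] F [ 0.2655  0.3496 -5.8378]
yaw 0.211
```

Request:
jog_arm([
  [[0,0,0],[-0.016,0,0]],
  [[0,0,0],[-0.016,0,0]],
  [[0,0,0],[-0.016,0,0]],
  [[0,0,0],[-0.016,0,0]],
  [[0,0,0],[-0.016,0,0]],
])

```text
t: 13.15
tool_pos: [0.5476, -0.3222, 0.1637]
orientation: [1.965, 2.431, 0.03]
force: [0.4, 0.1, -6.1]
opening: 0.0197
gripper_force: 50.0
```

```bash
python3 look.py 3
```

```text
t13.20 min+22 39.0 max-22 36.0 mm n42 tilt -0.0251 0.0000 [ 0.5476 -0.3221  0.1636] F [ 0.2097 -0.0164 -5.6106]
t13.25 min+22 39.0 max-22 35.0 mm n41 tilt -0.0251 0.0000 [ 0.5477 -0.3221  0.1636] F [ 0.115   0.1582 -6.5187]
t13.30 min+22 39.0 max-22 34.0 mm n40 tilt -0.0251 0.0000 [ 0.5477 -0.3221  0.1636] F [ 1.1085 -0.1268 -5.967 ]
yaw 0.212
```

Request:
jog_arm([
  [[0,0,0],[0.016,0,0]],
  [[0,0,0],[0.016,0,0]],
])

```text
t: 13.5
tool_pos: [0.5479, -0.3219, 0.1636]
orientation: [-1.974, -2.443, 0.002]
force: [-0.1, 0.4, -6.4]
opening: 0.0197
gripper_force: 50.0
```

```bash
python3 look.py 5
```

```text
t13.55 min+22 39.0 max-22 29.0 mm n35 tilt 0.0005 0.0001 [ 0.548  -0.3219  0.1635] F [-0.2997  0.3992 -5.6085]
t13.60 min+22 39.0 max-22 29.0 mm n35 tilt 0.0002 0.0001 [ 0.5479 -0.322   0.1635] F [-0.0783  0.1045 -6.4383]
t13.65 min+22 39.0 max-22 29.0 mm n35 tilt 0.0001 0.0001 [ 0.5478 -0.322   0.1635] F [ 0.114  -0.5434 -6.1332]
t13.70 min+22 39.0 max-22 29.0 mm n35 tilt -0.0000 0.0001 [ 0.5478 -0.322   0.1635] F [-0.4805  1.1498 -5.9199]
t13.75 min+22 39.0 max-22 29.0 mm n35 tilt -0.0000 0.0001 [ 0.5477 -0.3221  0.1636] F [ 0.249  -0.5241 -6.4324]
yaw 0.212
```

Request:
jog_arm([
  [[0,0,0],[-0.016,0,0]],
  [[0,0,0],[-0.016,0,0]],
  [[0,0,0],[-0.016,0,0]],
  [[0,0,0],[-0.016,0,0]],
  [[0,0,0],[-0.016,0,0]],
])

```text
t: 14.25
tool_pos: [0.5476, -0.3222, 0.1637]
orientation: [1.965, 2.431, 0.03]
force: [0.1, -1.2, -5.4]
opening: 0.0198
gripper_force: 50.0
```

Request:
jog_arm([
  [[0,0,0],[0,0,0]],
  [[0,0,0],[0,0,0]],
  [[0,0,0],[0,0,0]],
])

```text
t: 14.55
tool_pos: [0.5476, -0.3221, 0.1636]
orientation: [1.965, 2.431, 0.031]
force: [-0.1, 0.6, -5.5]
opening: 0.0196
gripper_force: 50.0
```

```bash
python3 look.py 1
```

```text
t14.60 min+22 39.0 max-22 14.0 mm n20 tilt -0.0251 -0.0000 [ 0.5477 -0.3221  0.1636] F [-0.1075  0.6194 -6.215 ]
yaw 0.212
```

Request:
jog_arm([
  [[0,0,0],[0.016,0,0]],
  [[0,0,0],[0.016,0,0]],
])

```text
t: 14.8
tool_pos: [0.5479, -0.322, 0.1636]
orientation: [-1.974, -2.443, 0.002]
force: [0.8, 0.1, -6.0]
opening: 0.0199
gripper_force: 50.0
```

```bash
python3 look.py 6
```

```text
t14.85 min+22 38.5 max-22 7.0 mm n14 tilt 0.0004 0.0000 [ 0.548  -0.3219  0.1636] F [-0.2777 -0.0967 -6.1403]
t14.90 min+22 39.0 max-22 6.0 mm n12 tilt 0.0001 0.0000 [ 0.5479 -0.322   0.1636] F [-0.4793  0.3777 -4.8396]
t14.95 min+22 39.0 max-22 6.0 mm n12 tilt 0.0000 0.0001 [ 0.5479 -0.322   0.1635] F [-0.5933 -0.1816 -6.059 ]
t15.00 min+22 39.0 max-22 6.0 mm n12 tilt 0.0000 0.0001 [ 0.5477 -0.322   0.1635] F [-0.4819  0.1241 -6.6012]
t15.05 min+22 39.0 max-22 6.0 mm n12 tilt 0.0000 0.0001 [ 0.5477 -0.3221  0.1636] F [-0.204  -0.2808 -6.0531]
t15.10 min+22 39.0 max-22 6.0 mm n12 tilt -0.0000 0.0000 [ 0.5476 -0.3221  0.1636] F [ 0.3565 -0.3361 -6.9962]
yaw 0.211
```

Request:
jog_arm([
  [[0,0,0],[-0.016,0,0]],
  [[0,0,0],[-0.016,0,0]],
  [[0,0,0],[-0.016,0,0]],
  [[0,0,0],[-0.016,0,0]],
  [[0,0,0],[0,0,0]],
])

```text
t: 15.6
tool_pos: [0.5472, -0.3225, 0.1638]
orientation: [-1.975, -2.442, 0.001]
force: [-0.1, -0.8, -6.1]
opening: 0.0195
gripper_force: 50.0
```

```bash
python3 look.py 50 | sed -n '1p;5p;10p;20p;30p;50p'; python3 -c "
import cv2;a=cv2.imread('pics/last.png');t=cv2.imread('pics/last.png')[20:240,200:440];cv2.imwrite('pics/mid.png',cv2.resize(t,None,fx=2,fy=2))"
```

```text
t15.65 min+22 39.0 max-22 1.0 mm n7 tilt 0.0029 -0.0001 [ 0.5475 -0.3221  0.1637] F [-1.0456  0.7898 -5.6506]
t15.85 min+22 39.0 max-22 -1.0 mm n5 tilt 0.0001 0.0001 [ 0.5479 -0.322   0.1635] F [ 0.6769  0.5858 -6.1181]
t16.10 min+22 39.0 max-22 -1.0 mm n5 tilt -0.0000 0.0000 [ 0.5476 -0.3221  0.1636] F [ 0.028   0.5777 -6.1644]
t16.60 min+22 39.0 max-22 -1.0 mm n5 tilt 0.0000 0.0000 [ 0.5476 -0.3221  0.1636] F [ 0.322  -0.8037 -6.9553]
t17.10 min+22 39.0 max-22 -1.0 mm n5 tilt -0.0000 -0.0000 [ 0.5476 -0.3222  0.1637] F [ 0.4788 -0.0787 -6.8016]
t18.10 min+22 39.0 max-22 -1.0 mm n5 tilt -0.0000 -0.0000 [ 0.5476 -0.3221  0.1637] F [ 0.7123 -0.262  -6.6677]
```

View pics/mid.png

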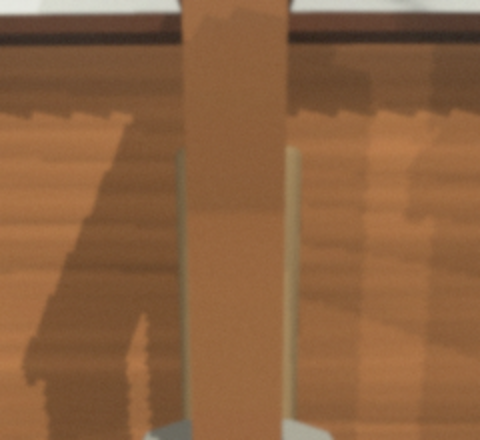

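The view shows slivers of the barrel on both sides of the bar, at columns 178–185 and 287–300, so the pin is centred within about 1 mm and at rest. I'll hold longer and then lower.

Request:
jog_arm([
  [[0,0,0],[0,0,0]],
  [[0,0,0],[0,0,0]],
  [[0,0,0],[0,0,0]],
  [[0,0,0],[0,0,0]],
  [[0,0,0],[0,0,0]],
])

```text
t: 18.6
tool_pos: [0.5476, -0.3221, 0.1636]
orientation: [-1.975, -2.443, 0.0]
force: [0.6, -0.1, -5.3]
opening: 0.0196
gripper_force: 50.0
```

Request:
jog_arm([
  [[0,0,0],[0,0,0]],
  [[0,0,0],[0,0,0]],
  [[0,0,0],[0,0,0]],
  [[0,0,0],[0,0,0]],
  [[0,0,0],[0,0,0]],
])

```text
t: 19.1
tool_pos: [0.5476, -0.3221, 0.1636]
orientation: [1.975, 2.444, 0.0]
force: [0.3, 0.6, -5.3]
opening: 0.0197
gripper_force: 50.0
```

Request:
jog_arm([
  [[0,0,0],[0,0,0]],
  [[0,0,0],[0,0,0]],
  [[0,0,0],[0,0,0]],
  [[0,0,0],[0,0,0]],
  [[0,0,0],[0,0,0]],
])

```text
t: 19.6
tool_pos: [0.5476, -0.3221, 0.1636]
orientation: [-1.975, -2.443, -0.0]
force: [-0.4, 0.1, -5.8]
opening: 0.0197
gripper_force: 50.0
```

Request:
jog_arm([
  [[0,0,0],[0,0,0]],
  [[0,0,0],[0,0,0]],
  [[0,0,0],[0,0,0]],
  [[0,0,0],[0,0,0]],
  [[0,0,0],[0,0,0]],
])

```text
t: 20.1
tool_pos: [0.5476, -0.3221, 0.1636]
orientation: [-1.975, -2.443, 0.0]
force: [0.7, -0.4, -5.5]
opening: 0.0199
gripper_force: 50.0
```

Request:
jog_arm([
  [[0,0,0],[0,0,0]],
  [[0,0,0],[0,0,0]],
  [[0,0,0],[0,0,0]],
  [[0,0,0],[0,0,0]],
  [[0,0,0],[0,0,0]],
])

```text
t: 20.6
tool_pos: [0.5476, -0.3221, 0.1636]
orientation: [-1.975, -2.443, 0.0]
force: [-0.2, 0.2, -5.9]
opening: 0.0194
gripper_force: 50.0
```

Request:
jog_arm([
  [[0,0,0],[0,0,0]],
  [[0,0,0],[0,0,0]],
  [[0,0,0],[0,0,0]],
  [[0,0,0],[0,0,0]],
  [[0,0,0],[0,0,0]],
])

```text
t: 21.1
tool_pos: [0.5476, -0.3221, 0.1636]
orientation: [1.975, 2.443, 0.0]
force: [0.2, 0.0, -5.8]
opening: 0.0197
gripper_force: 50.0
```

Request:
jog_arm([
  [[0,0,0.005],[0,0,0]],
  [[0,0,0.012],[0,0,0]],
  [[0,0,0.02],[0,0,0]],
  [[0,0,0.03],[0,0,0]],
  [[0,0,0.04],[0,0,0]],
])

```text
t: 21.6
tool_pos: [0.5476, -0.3221, 0.1554]
orientation: [-1.974, -2.443, 0.0]
force: [0.7, 0.4, -6.0]
opening: 0.0195
gripper_force: 50.0
```

Request:
jog_arm([
  [[0,0,0.006],[0,0,0]],
  [[0,0,0.011],[0,0,0]],
  [[0,0,0.015],[0,0,0]],
  [[0,0,0.018],[0,0,0]],
  [[0,0,0.02],[0,0,0]],
])

```text
t: 22.1
tool_pos: [0.5477, -0.3221, 0.1517]
orientation: [1.974, 2.443, 0.0]
force: [-0.3, -0.4, -6.4]
opening: 0.0199
gripper_force: 50.0
```

```bash
python3 look.py 3
```

```text
t22.15 min+22 39.0 max-22 -1.0 mm n5 tilt 0.0000 0.0001 [ 0.5476 -0.3221  0.1516] F [-0.2682  0.3435 -6.2036]
t22.20 min+22 39.0 max-22 -1.0 mm n5 tilt 0.0001 0.0000 [ 0.5476 -0.3221  0.1516] F [ 1.365  -0.0958 -5.1818]
t22.25 min+22 39.0 max-22 -1.0 mm n5 tilt -0.0000 -0.0001 [ 0.5476 -0.3222  0.1517] F [-0.3736 -0.1193 -5.6171]
yaw 0.211
```

Still 3 mm above. I'll lower 2 mm, then 1.5 mm, checking the force.

Request:
jog_arm([
  [[0,0,0.003],[0,0,0]],
  [[0,0,0.006],[0,0,0]],
  [[0,0,0.009],[0,0,0]],
  [[0,0,0.011],[0,0,0]],
  [[0,0,0.011],[0,0,0]],
])

```text
t: 22.75
tool_pos: [0.5476, -0.3221, 0.1493]
orientation: [-1.974, -2.443, 0.0]
force: [-0.1, 0.2, -5.7]
opening: 0.0198
gripper_force: 50.0
```

Request:
jog_arm([
  [[0,0,0.001],[0,0,0]],
  [[0,0,0.002],[0,0,0]],
  [[0,0,0.003],[0,0,0]],
  [[0,0,0.004],[0,0,0]],
  [[0,0,0.004],[0,0,0]],
])

```text
t: 23.25
tool_pos: [0.5476, -0.3222, 0.1487]
orientation: [1.975, 2.443, 0.0]
force: [0.3, -0.7, -5.0]
opening: 0.0198
gripper_force: 50.0
```

```bash
python3 look.py 3
```

```text
t23.30 min+22 39.0 max-22 -1.0 mm n5 tilt -0.0000 -0.0000 [ 0.5477 -0.3221  0.1487] F [ 0.3387 -0.7235 -5.8607]
t23.35 min+22 39.0 max-22 -1.0 mm n5 tilt -0.0001 -0.0000 [ 0.5476 -0.3221  0.1487] F [-1.0898  0.9188 -5.4817]
t23.40 min+22 39.0 max-22 -1.0 mm n5 tilt -0.0000 -0.0000 [ 0.5476 -0.3221  0.1487] F [ 0.1784 -0.3947 -5.3634]
yaw 0.211
```

Request:
jog_arm([
  [[0,0,0.001],[0,0,0]],
  [[0,0,0.002],[0,0,0]],
  [[0,0,0.003],[0,0,0]],
  [[0,0,0.003],[0,0,0]],
  [[0,0,0.003],[0,0,0]],
])

```text
t: 23.9
tool_pos: [0.5477, -0.3222, 0.1486]
orientation: [1.974, 2.443, -0.0]
force: [-2.9, 3.5, 0.1]
opening: 0.0195
gripper_force: 50.0
```

```bash
python3 look.py 4
```

```text
t23.95 min+22 39.0 max-22 -1.0 mm n5 tilt -0.0002 -0.0002 [ 0.5477 -0.3221  0.1486] F [-2.6764  3.0933  2.3385]
t24.00 min+22 39.0 max-22 -1.0 mm n5 tilt -0.0003 -0.0003 [ 0.5477 -0.3221  0.1486] F [-3.5228  2.6868  4.0956]
t24.05 min+22 39.0 max-22 -1.0 mm n5 tilt -0.0003 -0.0003 [ 0.5477 -0.3222  0.1486] F [-4.4323  2.5963  3.4896]
t24.10 min+22 39.0 max-22 -1.0 mm n5 tilt -0.0002 -0.0003 [ 0.5477 -0.3222  0.1486] F [-3.9614  2.954   4.3094]
yaw 0.212
```

Request:
jog_arm([
  [[0,0,0],[0,0,0]],
  [[0,0,0],[0,0,0]],
  [[0,0,0],[0,0,0]],
], squeeze=8)

```text
t: 24.4
tool_pos: [0.5477, -0.3222, 0.1486]
orientation: [1.974, 2.443, 0.0]
force: [-4.5, 3.8, 3.9]
opening: 0.0199
gripper_force: 8.0
```

Request:
jog_arm([
  [[0,0,0],[0,0,0]],
  [[0,0,0],[0,0,0]],
  [[0,0,0],[0,0,0]],
  [[0,0,0],[0,0,0]],
  [[0,0,0],[0,0,0]],
], hand=-0.2)

```text
t: 24.9
tool_pos: [0.5477, -0.3222, 0.148]
orientation: [1.975, 2.443, -0.0]
force: [-0.4, -0.7, -0.3]
opening: 0.0536
gripper_force: 0.0
```

```bash
python3 look.py 3;python3 -c "
from h import *
print(robot.read_state()['opening'])"
```

```text
t24.95 min+22 39.0 max-22 -1.0 mm n5 tilt -0.0001 -0.0001 [ 0.5477 -0.3222  0.148 ] F [0.4177 0.3794 0.0262]
t25.00 min+22 39.0 max-22 -1.0 mm n5 tilt -0.0000 0.0000 [ 0.5476 -0.3222  0.148 ] F [ 0.158  -0.5749  0.2043]
t25.05 min+22 39.0 max-22 -1.0 mm n5 tilt -0.0001 -0.0001 [ 0.5477 -0.3222  0.148 ] F [0.638  0.1465 0.0383]
yaw 0.211
0.05544987700910023
```

The gripper is released and the pin hasn't moved. I'll retreat straight up.

Request:
jog_arm([
  [[0,0,-0.05],[0,0,0]],
  [[0,0,-0.15],[0,0,0]],
  [[0,0,-0.25],[0,0,0]],
  [[0,0,-0.38],[0,0,0]],
  [[0,0,-0.5],[0,0,0]],
])

```text
t: 25.55
tool_pos: [0.5477, -0.3221, 0.25]
orientation: [1.974, 2.443, 0.0]
force: [-0.1, -0.7, -0.1]
opening: 0.056
gripper_force: 0.0
```

Request:
jog_arm([
  [[0,0,0],[0,0,0]],
  [[0,0,0],[0,0,0]],
  [[0,0,0],[0,0,0]],
  [[0,0,0],[0,0,0]],
  [[0,0,0],[0,0,0]],
])

```text
t: 26.05
tool_pos: [0.5471, -0.3218, 0.2467]
orientation: [-1.973, -2.442, 0.0]
force: [0.4, 0.4, 0.0]
opening: 0.0559
gripper_force: 0.0
```

Run:
```python
from h import *
c=cam("wrist");s=cam("scene")
cv2.imwrite("pics/end.png",np.hstack([c["frame"][:300,150:500,::-1],cv2.resize(s["frame"][200:400,100:400,::-1],(450,300))]))
```

```text
(no output)
```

View pics/end.png

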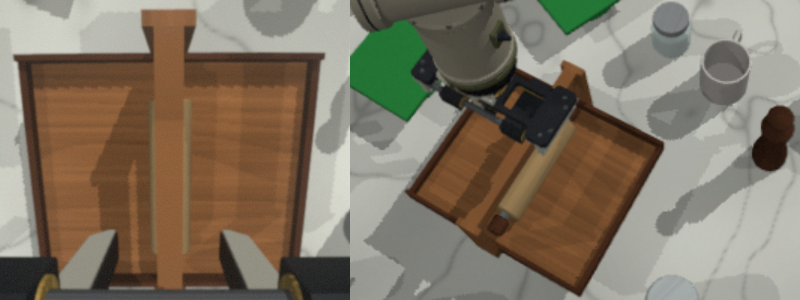

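The tray sits level on the stand. In the wrist view the pin shows evenly on both sides of the bar, at columns 151 and 189. The jar, mug and mill haven't moved, so I'm handing in.

```bash
python3 -c "
from plant import robot
print(robot.close_job())"
```

```text
the job is handed in; nothing more can be done
None
```

The job is handed in (no verdict came back): the tray is level and released on the stand, with the pin at rest under the bar after about 5 s held there in the air, and the mug, jar and mill look untouched.

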